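Seat the poppet in a check valve and hold the valve up to the inspection camera

TASK

Seat the long-stemmed poppet in the open check-valve body: take it from its rack, lower it gently, round nose first, into the bore, keep hold of it until it rests on its seat, and only then let go. Then lift the valve body, kept upright with the poppet in it, out of its nest and hold it still in front of the inspection camera, hose tail pointing straight at the lens, the body's top face level with the centre of the lens and the bore's centre line 150 mm in front of the glass; finish while holding it there, the fingers on the body only and clear of the poppet. Leave the short-stemmed poppet and the finished valve where they are, and do not bump the camera.

Things in the scene. Friction and masses are not known exactly. Their poses are not given: they have to be found in the camera images.
- valve_body: Open aluminium valve block, 54 (x) by 46 (y) by 56 mm high, 0.36 kg, standing in the nest. Bore 29.5 mm wide from the top; 42 mm down it narrows to 20 mm: that edge is the seat. Brass hose tail on its +x side; grip the plain +y and -y sides (46 mm apart), above the nest. Origin: centre of the underside, z up the bore.
- valve_top (a point): Centre of the bore's mouth in the body's top face, 56 mm above the body's underside; axes as the body's.
- tail_end (a point): Free end of the brass hose tail, 54 mm from the bore's centre line along the body's +x and 30 mm above its underside (the tail is 11 to 17 mm thick).
- poppet: Long-stemmed steel poppet, 0.1 kg, 71 mm long: 26 mm round plunger 39 mm high with a hemispherical nose, then a 10 mm stem from 42 to 71 mm. Origin: bottom of the nose, z up the stem. Stands nose down in the rack (stem tip 78 mm above the worktop, may lean a few degrees). Seated, its origin is 9.3 mm above the body's underside and its tip 24 mm above the body's top.
- short_poppet: Short-stemmed poppet for another valve, in the same rack: the same plunger but only 53 mm long. To be left alone. Origin: bottom of the nose.
- rack: Grey plastic poppet rack 56 (x) by 164 (y) by 40 mm high, fixed. Three pockets in a row along its y at -55, 0, +55 mm, 28 mm wide and 28 mm deep with a 20 mm hole at the bottom; poppets stand in the two outer ones. Origin: centre of the underside.
- nest: Dark steel nest plate 110 (x) by 100 (y) by 14 mm high, fixed; the valve body stands in its recess (58 by 50 mm, 8 mm deep), underside 6 mm above the worktop, axes parallel to the nest's. Origin: centre of the underside.
- lens (a point): Centre of the inspection camera's front glass, 190 to 260 mm above the worktop, in a black ring light of 68 mm diameter. The camera looks level along this point's -x axis, roughly towards the robot; z is up. Its square aluminium post (377 mm high, foot 110 by 120 mm) stands 106 mm behind the glass; the head is held on it by friction.
- finished_valve: Finished check valve: the same block with a bolted steel cap plate on top, 74 mm high, with a hose tail, standing on the worktop. To be left alone. Origin: centre of the underside.

How it is judged:
By the outcome, as a careful person would: the job done as asked, in the order asked, and still so for the second after the job is handed in, while the arm keeps its last pose, push and grip.
It also fails if it takes over 70 s, if anything falls off the work surface, if the arm or the gripper's body presses on something with over 40 N, if the wrist force passes 120 N, or if a joint passes its speed limit or range.

ROBOT

A 7-joint arm with a two-finger parallel gripper is mounted at the origin on a cart in front of the work surface, level with it; the furniture and walls round the work are solid. World frame = base frame: x ahead of the robot, y to its left, z up, the work surface at z = 0. Lengths are in m, angles in rad, forces in N, time in s.
With the tool pointing down it reaches from about 0.35 to 0.9 m from the base axis. Payload 8.1 kg.
Tool frame: the origin (TCP) lies midway between the tips of the shut fingers; the grasp point (between the pads) lies 19 mm behind it; z points along the fingers, y is the line along which they close (so a half turn about z gives the same grasp; the last joint's range is limited). The gripper opens to 92 mm and grips with 3 to 60 N. Pads are 19 mm wide; open, the fingers measure 130 mm over their backs; the gripper's body (75 mm by 190 mm) begins 47 mm behind the grasp point.
Start: joints at [1.211, 0.434, 0.025, 1.573, -0.012, 1.134, -0.075], TCP at [0.159, -0.605, 0.227] pointing down, gripper open.
Joint ranges: [-2.62, 2.62], [-0.44, 2.09], [-1.27, 1.32], [0.08, 2.57], [-1.32, 4.46], [0.12, 2], [-2.74, 2.74]. Speed limits (rad/s): [2.22, 2.22, 3.01, 3.01, 3.14, 3.14, 3.14].

INTERFACE

Orientations are given as a 3x3 rotation matrix whose columns are the frame's x, y, z axes.
In Python, from rig import env gives the robot as it stands. The module is installed in compiled form; this text tells all that it offers.
- The arm moves only by the shell command python3 -m inch 'ROWS' [FORCE]. ROWS is JSON, a list that holds one entry, the list of rows, each a list of 5 numbers: the shift along the tool's x, y, z scaled (see below), then the turn about the tool's z scaled (see below), then the opening, from -1 (shut) to 1 (fully open). A call has 1 to 8 rows; each row is the pose to reach, as a shift and turn from the pose commanded when the call began, along the tool's axes at that moment; what a row does not reach only later rows make up. The controller multiplies each number of a shift by 0.15 m and each number of a turn by 120 degrees. A row lasts 1/8 s, in which the tool goes at most 62.5 mm and 10.7 degrees, less where a joint would pass 70% of its speed; a pose out of reach is approached as far as the arm can. A call with a number of a shift or a turn outside -1 to 1 is refused whole. A call with a gripper value outside its range is refused whole. The fingers move at their own pace and stop on an object; FORCE is the grip in N (left out, the last holds). Time passes only in rows, so rows that repeat a pose let the fingers close. It gives the time, the measured TCP pose, the force, the opening and the grip force at its end, in the units of the state.
- env.get_state(): the state, without advancing time (a new reading comes with each control period).
- env.get_image(name): name is "side" or "top"; returns (picture, depth): 400x640x3 uint8, red, green, blue; 400x640 float32, m along the optical axis (not along the pixel's ray), 0 where there is no reading.
- env.camera_params(name): a dict with "fov_y" (degrees; the focal length in pixels is half the picture's height over the tangent of half this angle, whatever the lens; pixels are square), "cx", "cy" (the principal point, pixels), "k1" (the pictures are not rectified: a ray, as slopes to the right and down, at radius r is drawn at 1 + k1 r^2 times it, then the intrinsics apply), "T" (4x4, takes a point from camera to world coordinates). Camera axes: x right, y down, z forward; pixel columns grow to the right and rows downward; lengths in m; the calibration is good to about 2 mm. A picture is of the moment at which its call begins. camera_params takes no time and is no camera call.
- env.hand_in(): hands the job in; it is judged then, once.
The state is a dict: "t": time; "q": joint angles; "joint_vel": joint speeds; "joint_efforts": joint torques, N m; "position": TCP position; "tcp_rot": TCP orientation; "wrist_force": force on the tool from outside, world axes, zero at the start; "moment": the same for the moment, N m; "width": finger opening in m; "grip_force": force on a finger pad.
Only numpy, scipy, OpenCV 4.12 (cv2) and the standard library are available. Lean on these libraries where they do the work, as an engineer would, in place of code of your own. Each camera call takes 0.05 s, during which the arm holds its last target. There are 200 camera calls.

## Working session

There is one attempt and no reset: what is moved stays moved. The work goes in short steps, Python scripts to look and compute and a shell command to move; the robot and the scene stay as the last step left them, time stands still between calls to the robot, and variables do not carry over. Pictures are saved under pics/ and viewed, at most 10 in all, crops included, and the job is handed in when it is done.

```bash
mkdir -p pics
cat > h.py <<'E'
import numpy as np, cv2
from rig import env
def cam(n):
    p=env.camera_params(n); f=200/np.tan(np.radians(p["fov_y"])/2)
    return p,f
def rays(n,uv):
    p,f=cam(n); K=np.array([[f,0,p["cx"]],[0,f,p["cy"]],[0,0,1.]])
    uv=np.asarray(uv,float).reshape(-1,1,2)
    d=cv2.undistortPoints(uv,K,np.array([p["k1"],0,0,0,0.])).reshape(-1,2)
    return np.c_[d,np.ones(len(d))],np.array(p["T"])
def plane(n,uv,z):
    d,T=rays(n,uv); w=d@T[:3,:3].T; o=T[:3,3]
    return o+w*((z-o[2])/w[:,2])[:,None]
def cloud(n,dep):
    v,u=np.mgrid[0:400,0:640]; d,T=rays(n,np.c_[u.ravel(),v.ravel()])
    return ((d*dep.reshape(-1,1))@T[:3,:3].T+T[:3,3]).reshape(400,640,3)
def proj(n,P):
    p,f=cam(n); T=np.array(p["T"]); c=(np.atleast_2d(P)-T[:3,3])@T[:3,:3]
    s=c[:,:2]/c[:,2:]; s=s*(1+p["k1"]*(s**2).sum(1))[:,None]
    return s*f+[p["cx"],p["cy"]]
E
python3 - <<'E'
from h import *
for n in("top","side"):
    im,d=env.get_image(n); cv2.imwrite(f"pics/{n}0.png",im[:,:,::-1]); np.savez(f"pics/{n}0.npz",im=im,d=d)
    p,f=cam(n); print(n,f,p["cx"],p["cy"],p["k1"]); print(np.round(p["T"],3))
s=env.get_state(); print({k:np.round(v,3) for k,v in s.items()})
E
```

```text
top 496.55171490864126 326.24851770641095 204.44400482237333 0.041003643583070806
[[ 0.01  -0.995  0.097  0.507]
 [-1.    -0.008  0.025  0.005]
 [-0.024 -0.097 -0.995  1.054]
 [ 0.     0.     0.     1.   ]]
side 488.6183411175284 324.2045668008571 205.80347251963133 0.022974150190489817
[[ 1.    -0.02  -0.002  0.627]
 [-0.005 -0.369  0.929 -1.069]
 [-0.019 -0.929 -0.369  0.585]
 [ 0.     0.     0.     1.   ]]
{'t': np.float64(0.1), 'q': array([ 1.211,  0.435,  0.025,  1.574, -0.012,  1.134, -0.075]), 'joint_vel': array([-0.001, -0.002,  0.001, -0.002, -0.001,  0.002,  0.   ]), 'joint_efforts': array([ 2.0000e-03, -6.6913e+01,  9.8800e-01, -3.1515e+01, -6.1000e-02,
        3.7000e-02,  0.0000e+00]), 'position': array([ 0.159, -0.604,  0.226]), 'tcp_rot': array([[ 0.967,  0.254, -0.001],
       [ 0.254, -0.967,  0.001],
       [-0.   , -0.001, -1.   ]]), 'wrist_force': array([-0.233,  0.617, -0.111]), 'moment': array([ 0.011,  0.012, -0.053]), 'grip_force': np.float64(0.0), 'width': np.float64(0.092)}
```

View pics/top0.png

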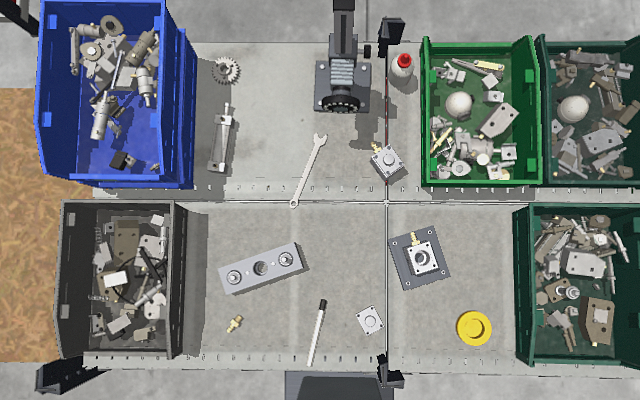

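View pics/side0.png

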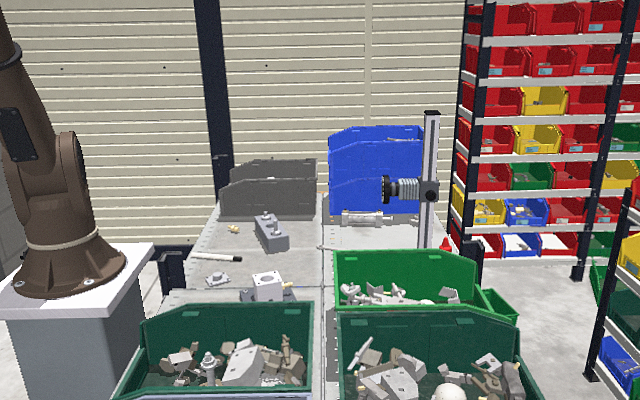

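The top view shows the rack at (261,267), the nest and open body at (420,260), the finished valve at (387,162) and the inspection lens ring at (342,102). The side view shows the camera head at (390,190). Next I'll measure.

Run:
```python
from h import *
t=np.load("pics/top0.npz"); s=np.load("pics/side0.npz")
C=cloud("top",t["d"]); S=cloud("side",s["d"])
print("table",np.round(C[330:345:4,250:300:25,2].ravel(),4))
def reg(C,u0,u1,v0,v1,z0,z1):
    m=np.zeros(C.shape[:2],bool); m[v0:v1,u0:u1]=True
    return m&(C[...,2]>z0)&(C[...,2]<z1)
for nm,a in dict(rack=(210,315,230,300,.033,.046),nest=(382,458,220,298,.008,.02),body=(400,445,235,285,.055,.069),fin=(360,410,135,190,.064,.08)).items():
    m=reg(C,*a); P=C[m]
    r=cv2.minAreaRect((P[:,:2]*1000).astype(np.float32)); print(nm,m.sum(),np.round(P[:,2].mean(),4),np.round(r[0],1),np.round(r[1],1),round(r[2],1))
for a in((222,246,262,292,.048,.1),(274,298,245,275,.048,.1)):
    m=reg(C,*a); print("pop",m.sum(),np.round(C[m].mean(0),4),C[m][:,2].max(),np.round(np.argwhere(m).mean(0),1))
# lens region in side
m=reg(S,370,400,165,210,.1,.4); P=S[m]; print("ring",len(P),np.round(np.percentile(P,[1,10,50,90,99],axis=0),4))
v,u=np.mgrid[0:400,0:640]
big=lambda im,a,k:cv2.resize(im[a[0]:a[1],a[2]:a[3],::-1],None,fx=k,fy=k,interpolation=cv2.INTER_CUBIC)
a=big(t["im"],(225,305,205,325),3.3); b=big(t["im"],(60,140,300,420),3.3); c=big(t["im"],(220,300,370,490),3.3); d=big(s["im"],(150,230,350,470),3.3)
cv2.imwrite("pics/m1.png",np.vstack([np.hstack([a,b]),np.hstack([c,d])]))
```

```text
table [-0.0006 -0.0008  0.0012  0.0041  0.0016  0.0022 -0.0023 -0.0009]
rack 1893 0.0407 [474.9 163.6] [ 55.9 165.7] 19.8
nest 1788 0.0149 [ 499.9 -161.4] [109.6 100.8] 18.2
body 491 0.0626 [ 499.6 -160.8] [53.9 46. ] 18.0
fin 228 0.0694 [694.2 -94.4] [48.6 40.2] 37.3
pop 68 [0.4567 0.213  0.0527] 0.06508312279348427 [277.1 233.9]
pop 60 [0.4946 0.1091 0.0608] 0.08185209961311446 [258.6 285.6]
ring 864 [[ 0.7596 -0.0291  0.103 ]
 [ 0.7623 -0.0228  0.1191]
 [ 0.7836  0.3109  0.1565]
 [ 0.8334  0.3202  0.2158]
 [ 0.8476  0.3236  0.2318]]
```

View pics/m1.png

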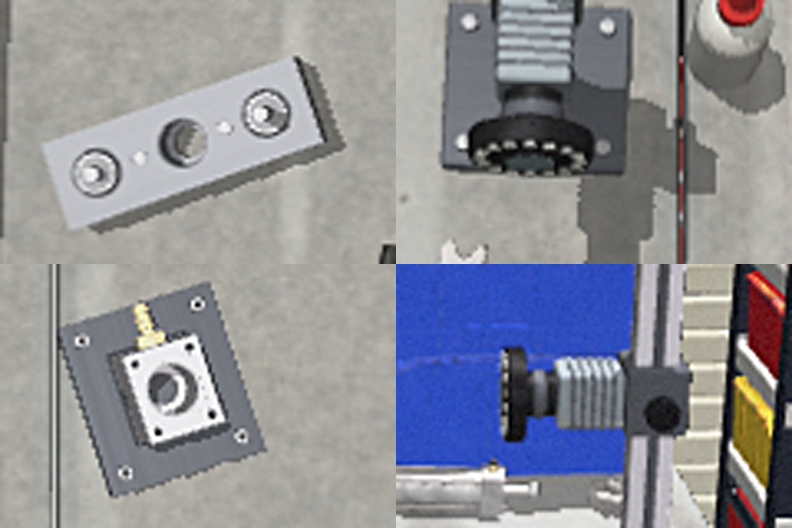

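The crops show the long poppet's tip at about (285.6,259) in the right pocket, the bore's mouth at about (422,257.5) with its tail up and slightly left, and the ring light. Next is the lens geometry.

Run:
```python
from h import *
t=np.load("pics/top0.npz"); s=np.load("pics/side0.npz")
C=cloud("top",t["d"]); S=cloud("side",s["d"])
print("tip",plane("top",[[285.6,259.2]],.078),"bore",plane("top",[[422.1,257.6]],.062))
m=(S[...,0]>.7)&(S[...,0]<.95)&(abs(S[...,1])<.12)&(S[...,2]>.13)&(s["d"]>0)
dark=s["im"].max(2)<70
v,u=np.where(m&dark&(np.arange(640)<392)[None]); print("side ring px",u.min(),u.max(),v.min(),v.max())
P=S[v,u]; print(np.round(np.percentile(P,[0,2,50,98,100],axis=0),4))
print(np.round([[c,*np.median(S[v[u==c],c],axis=0),S[v[u==c],c][:,2].min(),S[v[u==c],c][:,2].max()] for c in range(u.min(),u.max()+1)],4))
m=(C[...,0]>.7)&(abs(C[...,1])<.12)&(C[...,2]>.12)&(C[...,2]<.3)&(t["d"]>0)
lab=m.copy(); 
for r in range(60,118,3):
    w=np.where(m[r,300:400])[0]+300
    if len(w): q=C[r,w]; print(r,w.min(),w.max(),np.round(q[0],4),np.round(q[-1],4),np.round(q[:,2].max(),4),"dark",(t["im"][r,w].max(1)<70).mean().round(2))
F=C[(C[...,0]>.7)&(abs(C[...,1])<.12)&(C[...,2]>.005)&(C[...,2]<.03)&(t["im"].max(2)<130)]
F=F[(F[:,1]>-.06)]
r=cv2.minAreaRect((F[:,:2]*1000).astype(np.float32)); print("foot",r,F[:,2].mean())
```

```text
tip [[0.49360266 0.10731709 0.078     ]] bore [[ 0.4994679  -0.16103699  0.062     ]]
side ring px 382 391 175 203
[[ 0.7587 -0.0322  0.1688]
 [ 0.7597 -0.0303  0.1697]
 [ 0.7666 -0.0222  0.2045]
 [ 0.7795  0.002   0.2319]
 [ 0.7807  0.0138  0.2333]]
[[ 3.820e+02  7.597e-01 -1.600e-03  2.028e-01  1.860e-01  2.126e-01]
 [ 3.830e+02  7.611e-01 -8.800e-03  2.006e-01  1.693e-01  2.317e-01]
 [ 3.840e+02  7.617e-01 -2.260e-02  2.080e-01  1.688e-01  2.320e-01]
 [ 3.850e+02  7.637e-01 -2.410e-02  2.047e-01  1.689e-01  2.319e-01]
 [ 3.860e+02  7.661e-01 -2.550e-02  2.042e-01  1.695e-01  2.318e-01]
 [ 3.870e+02  7.681e-01 -2.530e-02  2.059e-01  1.698e-01  2.323e-01]
 [ 3.880e+02  7.705e-01 -2.390e-02  2.060e-01  1.755e-01  2.333e-01]
 [ 3.890e+02  7.726e-01 -2.530e-02  2.103e-01  1.955e-01  2.210e-01]
 [ 3.900e+02  7.771e-01 -8.000e-03  2.012e-01  1.879e-01  2.143e-01]
 [ 3.910e+02  7.794e-01 -9.300e-03  1.985e-01  1.861e-01  2.078e-01]]
60 329 356 [0.8452 0.0234 0.2049] [ 0.8436 -0.0239  0.2089] 0.2209 dark 0.14
63 329 356 [0.8463 0.0238 0.1883] [ 0.8452 -0.0246  0.191 ] 0.2209 dark 0.14
66 3
[... 653 characters left out ...]
79  0.1862] 0.2158 dark 0.41
93 332 350 [0.7854 0.0176 0.2062] [ 0.7869 -0.014   0.2016] 0.2156 dark 0.11
96 327 351 [0.7757 0.0259 0.2194] [ 0.7739 -0.0152  0.2252] 0.2317 dark 0.96
99 322 358 [0.7755 0.0351 0.2033] [ 0.7724 -0.0276  0.2135] 0.2339 dark 1.0
102 322 359 [0.7695 0.0349 0.2054] [ 0.7686 -0.0296  0.2085] 0.2317 dark 0.87
105 322 359 [0.7639 0.0349 0.2061] [ 0.7642 -0.0297  0.2056] 0.2223 dark 0.68
108 322 359 [0.7625 0.0353 0.1929] [ 0.7605 -0.03    0.2   ] 0.2077 dark 0.61
111 328 356 [0.7608 0.0249 0.1801] [ 0.7591 -0.0252  0.1864] 0.1901 dark 0.59
foot ((815.844482421875, 0.08606338500976562), (210.19219970703125, 118.60582733154297), 0.2707338333129883) 0.012741911189343806
```

The lens ring centre is about (0.760, 0.0026, 0.2005) with a yaw of about -2°. I'll refine that while moving. The arm now rises and heads for the rack.

```bash
cat > go.py <<'E'
import sys
from h import *
# go.py x y z yawdeg(tool x in world): print shift (units) & turn from measured pose
x,y,z,w=map(float,sys.argv[1:5]); s=env.get_state(); R=np.array(s["tcp_rot"]); p=np.array(s["position"])
d=R.T@(np.array([x,y,z])-p); yaw=np.degrees(np.arctan2(R[1,0],R[0,0])); t=-((w-yaw+180)%360-180)
print("t",round(s["t"],2),"p",p.round(4),"yaw",yaw.round(2),"q7",s["q"][6].round(2),"w",s["width"].round(4),"F",np.round(s["wrist_force"],1))
print("units",np.round(d/.15,3),"turn",round(t/120,3))
E
python3 -m inch '[[[0,0,-0.4,0,1],[0,0,-0.7,0,1],[0.3,-0.35,-0.8,0,1],[0.55,-0.65,-0.8,0,1],[0.85,-0.95,-0.8,0,1],[1,-1,-0.8,0,1]]]'
python3 go.py .4936 .1085 .2 110
python3 - <<'E'
from h import *
t=np.load("pics/top0.npz"); s=np.load("pics/side0.npz")
C=cloud("top",t["d"]); S=cloud("side",s["d"])
m=(C[...,0]>.7)&(abs(C[...,1])<.12)&(C[...,2]>.36)&(C[...,2]<.4)&(t["d"]>0)
P=C[m]; print("posttop",len(P),cv2.minAreaRect((P[:,:2]*1000).astype(np.float32)),P[:,2].mean())
m=(C[...,0]>.75)&(C[...,0]<.95)&(C[...,1]>-.09)&(C[...,1]<.09)&(C[...,2]>.006)&(C[...,2]<.03)&(t["d"]>0)
ys,xs=np.where(m); 
for r in range(78,116,4):
    w=np.where(m[r])[0]; print(r,w.min(),w.max(),np.round(C[r,w.min()],4),np.round(C[r,w.max()],4)) if len(w) else 0
# ring front plane from top view rows 104-112 and side
m=np.zeros((400,640),bool); m[104:114,318:364]=True
P=C[m&(C[...,2]>.165)&(C[...,2]<.215)&(C[...,0]<.775)&(C[...,0]>.75)]
for _ in range(4):
    A=np.c_[P[:,1:],np.ones(len(P))]; k=np.linalg.lstsq(A,P[:,0],rcond=None)[0]; e=P[:,0]-A@k; P=P[abs(e)<2*e.std()]
print("front",len(P),k,e.std(), "x at centre",k@[.0026,.2005,1],"yaw",-np.degrees(k[0]))
E
```

```text
t: 0.85
position: [0.2672, -0.418, 0.3471]
tcp_rot: [[0.966, 0.257, 0.001], [0.257, -0.966, 0.0], [0.001, -0.0, -1.0]]
wrist_force: [-0.2, -2.2, 0.2]
width: 0.0919
grip_force: 0.0
posttop 336 ((856.1290283203125, -0.14194297790527344), (29.941389083862305, 16.06521987915039), 89.82764434814453) 0.374497562961488
78 315 370 [0.8824 0.0576 0.0115] [ 0.8829 -0.061   0.0104]
82 315 370 [0.8744 0.0576 0.0091] [ 0.8736 -0.0609  0.0116]
86 315 369 [0.8653 0.0575 0.0096] [ 0.8644 -0.0587  0.0126]
90 315 369 [0.8554 0.0572 0.0129] [ 0.8559 -0.0588  0.0119]
94 314 369 [0.8479 0.0595 0.0089] [ 0.8483 -0.0591  0.0084]
98 314 369 [0.8395 0.0594 0.0076] [ 0.8388 -0.059   0.0103]
102 314 369 [0.8291 0.059  0.0127] [ 0.8288 -0.0587  0.0145]
106 306 369 [0.822  0.0765 0.007 ] [ 0.8214 -0.0591  0.0099]
110 314 368 [0.8128 0.0591 0.0084] [ 0.8117 -0.0568  0.0131]
front 244 [ 0.03569047 -0.01052077  0.76213589] 0.0010213145150467667 x at centre 0.7601192705639714 yaw -2.0449133871873983Traceback (most recent call last):
  File "go.py", line 6, in <module>
    print("t",round(s["t"],2),"p",p.round(4),"yaw",yaw.round(2),"q7",s["q"][6].round(2),"w",s["width"].round(4),"F",np.round(s["wrist_force"],1))
                                                                                            ^^^^^^^^^^^^^^^^
AttributeError: 'float' object has no attribute 'round'
```

```bash
sed -i 's/s\["q"\]\[6\].round(2)/np.round(s["q"],2)/; s/s\["width"\].round(4)/round(float(s["width"]),4)/' go.py
python3 -m inch '[[[0.25,-0.3,0,0,1],[0.5,-0.6,0,0,1],[0.8,-0.9,0,0,1],[1,-1,0,0,1],[1,-1,0,0,1]]]' |head -2
python3 go.py .4936 .1085 .2 110
```

```text
t: 1.48
position: [0.3742, -0.2358, 0.3466]
t 1.48 p [ 0.3742 -0.2358  0.3466] yaw 15.01 q7 [ 0.7   0.07 -0.28  1.77  0.02  1.31 -0.89] w 0.0918 F [-0.2 -0.4 -0.6]
units [ 1.363 -2.011  0.979] turn -0.792
```

```bash
python3 -m inch '[[[0.25,-0.3,0,-0.08,1],[0.5,-0.6,0,-0.16,1],[0.75,-0.9,0,-0.24,1],[0.9,-1,0,-0.32,1],[0.9,-1,0,-0.4,1],[0.9,-1,0,-0.45,1]]]' |head -2
python3 go.py .4936 .1085 .2 110
```

```text
t: 2.22
position: [0.4649, -0.0598, 0.3462]
t 2.23 p [ 0.4649 -0.0598  0.3462] yaw 68.92 q7 [ 0.48  0.14 -0.53  1.7   0.07  1.32 -0.43] w 0.092 F [-0.5 -0.  -0.8]
units [ 1.116 -0.224  0.974] turn -0.342
```

```bash
python3 -m inch '[[[0.3,-0.06,0.1,-0.08,1],[0.6,-0.12,0.3,-0.16,1],[0.85,-0.18,0.6,-0.25,1],[1,-0.22,0.8,-0.3,1],[1,-0.22,0.8,-0.342,1],[1,-0.22,0.8,-0.342,1]]]' |head -2
python3 - <<'E'
from h import *
im,d=env.get_image("top"); np.savez("pics/t1.npz",im=im,d=d)
a=im[225:305,205:325,::-1]; cv2.imwrite("pics/t1.png",cv2.resize(a,None,fx=5,fy=5,interpolation=cv2.INTER_CUBIC))
im,d=env.get_image("side"); np.savez("pics/s1.npz",im=im,d=d)
E
python3 go.py .4936 .1085 .0575 110
```

```text
t: 2.98
position: [0.4889, 0.0918, 0.2261]
t 3.08 p [0.4892 0.0918 0.2268] yaw 109.53 q7 [ 0.28  0.31 -0.72  1.83  0.23  1.08 -0.19] w 0.0913 F [-0.   0.2 -0. ]
units [0.096 0.065 1.129] turn -0.004
```

Run:
```python
from h import *
for n in ("top","side"):
    q=np.load(f"pics/{n}0.npz"); P=cloud(n,q["d"])
    m=(abs(P[...,0]-.494)<.03)&(abs(P[...,1]-.109)<.03)&(P[...,2]>.058)&(P[...,2]<.095)
    v,u=np.where(m); print(n,len(u),np.round(P[m].mean(0),4),np.round(np.percentile(P[m],[5,95],axis=0),4),u.mean(),v.mean(),v.min(),u.min(),u.max())
    u0,v0=np.round(proj(n,[.4937,.108,.075])[0]).astype(int); print(u0,v0)
    a=q["im"][v0-24:v0+24,u0-32:u0+32,::-1]; cv2.imwrite(f"pics/c_{n}.png",cv2.resize(a,None,fx=6,fy=6,interpolation=cv2.INTER_NEAREST))
cv2.imwrite("pics/c.png",np.hstack([cv2.imread("pics/c_top.png"),cv2.imread("pics/c_side.png")]))
```

```text
top 26 [0.4939 0.1101 0.0753] [[0.49   0.1065 0.0591]
 [0.4978 0.1144 0.0807]] 284.3076923076923 259.03846153846155 257 282 287
285 259
side 30 [0.4949 0.1113 0.0688] [[0.4911 0.1067 0.0598]
 [0.499  0.1155 0.0783]] 275.4 223.7 220 274 277
275 222
```

View pics/c.png

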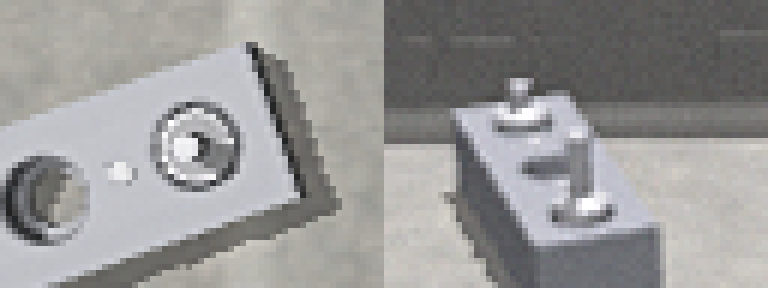

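The crops show the long poppet's stem tip at about (283.7,259.2) in the top view, nearly upright, so it is at about (0.494, 0.1105).

```bash
python3 -m inch '[[[0.1,0.02,0.2,-0.004,1],[0.11,0.063,0.45,-0.004,1],[0.11,0.063,0.65,-0.004,1],[0.11,0.063,0.7,-0.004,1],[0.11,0.063,0.7,-0.004,1]]]' |head -2
python3 go.py .494 .1105 .0575 110
```

```text
t: 3.7
position: [0.4926, 0.1113, 0.1222]
t 3.7 p [0.4926 0.1113 0.1222] yaw 110.15 q7 [ 0.18  0.45 -0.67  1.95  0.36  0.87 -0.33] w 0.0919 F [-0.5 -0.5  0.9]
units [-0.008  0.007  0.432] turn 0.001
```

Descend (y offset +0.007), then close gently.

```bash
python3 -m inch '[[[-0.007,0.007,0.15,0,1],[-0.007,0.007,0.3,0,1],[-0.007,0.007,0.4,0,1],[-0.007,0.007,0.432,0,1],[-0.007,0.007,0.432,0,1],[-0.007,0.007,0.432,0,1]]]' |head -4
python3 go.py .494 .1105 .0575 110
python3 -m inch '[[[0,0,0,0,0],[0,0,0,0,-0.5],[0,0,0,0,-0.8],[0,0,0,0,-1],[0,0,0,0,-1],[0,0,0,0,-1],[0,0,0,0,-1],[0,0,0,0,-1]]]' 15
python3 go.py .494 .1105 .0575 110
```

```text
t: 4.45
position: [0.4941, 0.1112, 0.0576]
tcp_rot: [[-0.346, 0.938, 0.001], [0.938, 0.346, 0.0], [-0.0, 0.001, -1.0]]
wrist_force: [0.3, -0.3, -1.0]
t 4.45 p [0.4941 0.1112 0.0576] yaw 110.23 q7 [ 0.12  0.54 -0.61  2.    0.45  0.73 -0.41] w 0.0919 F [ 0.3 -0.3 -1. ]
units [-0.004 -0.002  0.001] turn 0.002
t: 5.45
position: [0.4935, 0.111, 0.0569]
tcp_rot: [[-0.346, 0.938, -0.0], [0.938, 0.346, -0.0], [-0.0, -0.0, -1.0]]
wrist_force: [-0.5, 0.3, 1.0]
width: 0.0165
grip_force: 0.0
t 5.45 p [0.4935 0.111  0.0569] yaw 110.23 q7 [ 0.12  0.54 -0.61  2.    0.45  0.73 -0.41] w 0.0165 F [-0.5  0.3  1. ]
units [-0.004  0.002 -0.004] turn 0.002
```

Still closing. I'll finish the grip at 20 N, then lift.

```bash
python3 -m inch '[[[0,0,0,0,-1],[0,0,0,0,-1],[0,0,0,0,-1],[0,0,0,0,-1]]]' 20
python3 -m inch '[[[0,0,-0.1,0,-1],[0,0,-0.3,0,-1],[0,0,-0.55,0,-1],[0,0,-0.75,0,-1],[0,0,-0.8,0,-1],[0,0,-0.8,0,-1]]]'
python3 go.py .4996 -.161 .2 18
python3 - <<'E'
from h import *
im,d=env.get_image("side"); np.savez("pics/s2.npz",im=im,d=d)
u0,v0=np.round(proj("side",[.494,.111,.15])[0]).astype(int); print(u0,v0)
cv2.imwrite("pics/s2.png",cv2.resize(im[v0-35:v0+45,u0-60:u0+60,::-1],None,fx=5,fy=5,interpolation=cv2.INTER_CUBIC))
E
```

```text
t: 5.95
position: [0.4938, 0.1111, 0.057]
tcp_rot: [[-0.346, 0.938, 0.0], [0.938, 0.346, 0.0], [0.0, 0.0, -1.0]]
wrist_force: [1.6, 1.6, 0.0]
width: 0.0094
grip_force: 20.0
t: 6.7
position: [0.4933, 0.1107, 0.177]
tcp_rot: [[-0.346, 0.938, 0.0], [0.938, 0.346, -0.0], [-0.0, -0.0, -1.0]]
wrist_force: [-0.4, -0.3, -1.9]
width: 0.0089
grip_force: 20.0
t 6.7 p [0.4933 0.1107 0.177 ] yaw 110.21 q7 [ 0.22  0.38 -0.7   1.88  0.3   0.98 -0.27] w 0.0089 F [-0.4 -0.3 -1.9]
units [-1.715 -0.587 -0.153] turn 0.768
273 195
```

View pics/s2.png

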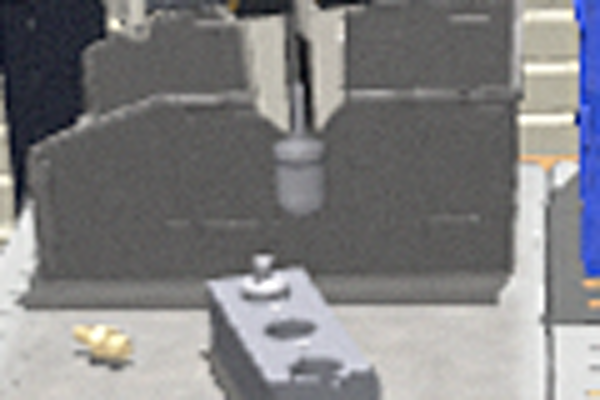

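The side crop shows the poppet hanging upright between the fingers (plunger at about (300,170) in the crop), with the short poppet undisturbed. I'll check its lean from depth, and move toward the bore.

```bash
cat > lean.py <<'E'
import sys
from h import *
# axis of held plunger from side view, relative to TCP
q=np.load(sys.argv[1]); P=cloud("side",q["d"]); p=np.array(env.get_state()["position"])
m=(abs(P[...,0]-p[0])<.025)&(abs(P[...,1]-p[1])<.025)&(P[...,2]<p[2]-.012)&(P[...,2]>p[2]-.05)
Q=P[m]-p; v,u=np.where(m)
print(len(Q))
for a,b in((-.018,-.012),(-.024,-.018),(-.030,-.024),(-.036,-.03)):
    k=(Q[:,2]>a)&(Q[:,2]<b)|((Q[:,2]>a)&(Q[:,2]<b)); s=Q[(Q[:,2]>a)&(Q[:,2]<b)] 
    if len(s)>8:
        # circle fit fixed radius 13 mm
        from scipy.optimize import least_squares
        r=least_squares(lambda c:np.hypot(s[:,0]-c[0],s[:,1]-c[1])-.013,[0,0],loss="soft_l1",f_scale=.001).x
        print(a,len(s),np.round(r*1000,2),"xmid",np.round((s[:,0].min()+s[:,0].max())*500,2))
E
python3 lean.py pics/s2.npz
python3 -m inch '[[[-0.25,-0.1,-0.1,0.07,-1],[-0.5,-0.2,-0.15,0.15,-1],[-0.75,-0.3,-0.15,0.23,-1],[-0.95,-0.38,-0.15,0.31,-1],[-1,-0.4,-0.15,0.38,-1],[-1,-0.4,-0.15,0.38,-1]]]'|head -2
python3 go.py .4996 -.161 .2 18
```

```text
109
-0.018 22 [-0.81  3.22] xmid 0.07
-0.024 21 [-0.86  4.12] xmid -0.45
-0.03 25 [-0.69  4.05] xmid -0.88
-0.036 18 [-0.1   2.99] xmid 0.08
t: 7.5
position: [0.4883, -0.0512, 0.1982]
t 7.5 p [ 0.4883 -0.0512  0.1982] yaw 64.6 q7 [ 0.4   0.3  -0.5   1.9   0.17  0.99 -0.62] w 0.0092 F [-1.3  0.3 -1. ]
units [-0.629  0.382 -0.012] turn 0.388
```

```bash
python3 -m inch '[[[-0.2,0.1,0,0.08,-1],[-0.4,0.25,0,0.16,-1],[-0.6,0.37,0.1,0.24,-1],[-0.63,0.382,0.25,0.32,-1],[-0.63,0.382,0.38,0.388,-1],[-0.63,0.382,0.38,0.388,-1],[-0.63,0.382,0.38,0.388,-1]]]'|head -2
python3 - <<'E'
from h import *
im,d=env.get_image("side"); np.savez("pics/s3.npz",im=im,d=d)
u0,v0=np.round(proj("side",[.4996,-.161,.09])[0]).astype(int); print(u0,v0)
cv2.imwrite("pics/s3.png",cv2.resize(im[v0-45:v0+45,u0-60:u0+60,::-1],None,fx=6,fy=6,interpolation=cv2.INTER_CUBIC))
S=cloud("side",d); m=(abs(S[...,0]-.5)<.06)&(abs(S[...,1]+.161)<.05)&(S[...,2]>.055)&(S[...,2]<.069)
P=S[m]; r=cv2.minAreaRect((P[:,:2]*1000).astype(np.float32)); print("body via side",len(P),r,P[:,2].mean())
q=np.load("pics/side0.npz"); S=cloud("side",q["d"])
m=(abs(S[...,0]-.5)<.06)&(abs(S[...,1]+.161)<.05)&(S[...,2]>.056)&(S[...,2]<.069)
P=S[m]; r=cv2.minAreaRect((P[:,:2]*1000).astype(np.float32)); print("body via side0",len(P),r,P[:,2].mean())
E
python3 go.py .4996 -.161 .14 18; python3 lean.py pics/s3.npz
```

```text
t: 8.38
position: [0.5008, -0.1596, 0.1427]
266 267
body via side 333 ((500.32659912109375, -159.1551055908203), (54.236663818359375, 52.55256652832031), 18.228044509887695) 0.06165946369628321
body via side0 316 ((500.0400390625, -159.64390563964844), (54.98951721191406, 51.49271011352539), 15.53670597076416) 0.06178121652528789
t 8.43 p [ 0.501  -0.1598  0.143 ] yaw 18.34 q7 [ 0.42  0.38 -0.28  1.9   0.13  0.87 -1.17] w 0.0094 F [ 0.5 -0.5 -1.1]
units [-0.011  0.004  0.02 ] turn 0.003
160
-0.018 32 [0.53 2.05] xmid 1.68
-0.024 31 [1.27 2.13] xmid 0.96
-0.03 30 [1.25 2.89] xmid 1.02
-0.036 31 [0.17 2.57] xmid 0.36
```

View pics/s3.png

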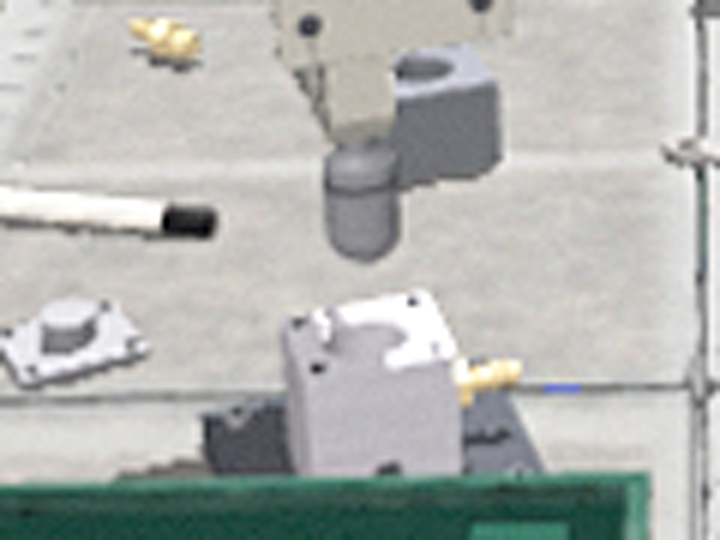

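The side crop shows the plunger about 30 mm above the bore, slightly to +x/+y of it. I'll correct by about (-1.6, -1.9) mm and lower stepwise while watching the force.

```bash
python3 -m inch '[[[-0.014,0.009,0.05,0,-1],[-0.014,0.009,0.1,0,-1],[-0.014,0.009,0.15,0,-1],[-0.014,0.009,0.18,0,-1],[-0.014,0.009,0.2,0,-1],[-0.014,0.009,0.22,0,-1],[-0.014,0.009,0.22,0,-1]]]'
python3 go.py .4994 -.1617 .0653 18
```

```text
t: 9.3
position: [0.4988, -0.1623, 0.1093]
tcp_rot: [[0.951, 0.31, -0.0], [0.31, -0.951, 0.0], [-0.0, -0.0, -1.0]]
wrist_force: [-0.7, 0.4, -0.8]
width: 0.0091
grip_force: 20.0
t 9.3 p [ 0.4988 -0.1623  0.1093] yaw 18.08 q7 [ 0.41  0.43 -0.27  1.94  0.15  0.8  -1.19] w 0.0091 F [-0.7  0.4 -0.8]
units [ 0.005 -0.003  0.293] turn 0.001
```

```bash
python3 -m inch '[[[0.002,-0.001,0.02,0,-1],[0.002,-0.001,0.04,0,-1],[0.002,-0.001,0.055,0,-1],[0.002,-0.001,0.07,0,-1],[0.002,-0.001,0.085,0,-1],[0.002,-0.001,0.085,0,-1]]]'
python3 go.py .4994 -.1617 .0653 18
```

```text
t: 10.05
position: [0.499, -0.1621, 0.0965]
tcp_rot: [[0.951, 0.31, -0.0], [0.31, -0.951, 0.0], [-0.0, -0.0, -1.0]]
wrist_force: [-0.2, 0.2, -1.4]
width: 0.0092
grip_force: 20.0
t 10.05 p [ 0.499  -0.1621  0.0965] yaw 18.07 q7 [ 0.41  0.44 -0.26  1.95  0.16  0.77 -1.2 ] w 0.0092 F [-0.2  0.2 -1.4]
units [ 0.003 -0.002  0.208] turn 0.001
```

```bash
python3 -m inch '[[[0,0,0.015,0,-1],[0,0,0.03,0,-1],[0,0,0.045,0,-1],[0,0,0.06,0,-1],[0,0,0.06,0,-1]]]'
python3 -m inch '[[[0,0,0.015,0,-1],[0,0,0.03,0,-1],[0,0,0.045,0,-1],[0,0,0.06,0,-1],[0,0,0.06,0,-1]]]'
python3 go.py .4994 -.1617 .0653 18
```

```text
t: 10.68
position: [0.499, -0.1621, 0.0875]
tcp_rot: [[0.951, 0.31, -0.0], [0.31, -0.951, 0.0], [-0.0, -0.0, -1.0]]
wrist_force: [-0.5, -0.0, -0.8]
width: 0.0094
grip_force: 20.0
t: 11.3
position: [0.499, -0.1621, 0.0785]
tcp_rot: [[0.951, 0.31, -0.0], [0.31, -0.951, 0.0], [-0.0, -0.0, -1.0]]
wrist_force: [0.7, 0.3, -1.5]
width: 0.0093
grip_force: 20.0
t 11.3 p [ 0.499  -0.1621  0.0785] yaw 18.07 q7 [ 0.4   0.47 -0.26  1.96  0.17  0.73 -1.21] w 0.0093 F [ 0.7  0.3 -1.5]
units [ 0.004 -0.002  0.088] turn 0.001
```

Inside the bore with no contact so far. I'll approach the seat at .0653 slowly.

```bash
python3 -m inch '[[[0,0,0.02,0,-1],[0,0,0.04,0,-1],[0,0,0.06,0,-1],[0,0,0.07,0,-1],[0,0,0.07,0,-1]]]' | grep -E "pos|force"
python3 -m inch '[[[0,0,0.006,0,-1],[0,0,0.012,0,-1],[0,0,0.012,0,-1]]]'| grep -E "pos|force"
python3 go.py .4994 -.1617 .0653 18
```

```text
position: [0.499, -0.1621, 0.068]
wrist_force: [-0.9, -0.5, -1.3]
grip_force: 20.0
position: [0.4992, -0.1621, 0.0664]
wrist_force: [-0.0, 0.7, 1.2]
grip_force: 20.0
t 12.3 p [ 0.4992 -0.1621  0.0664] yaw 18.07 q7 [ 0.4   0.49 -0.25  1.97  0.18  0.7  -1.22] w 0.0094 F [-0.   0.7  1.2]
units [ 0.002 -0.002  0.008] turn 0.001
```

```bash
python3 -m inch '[[[0,0,0.004,0,-1],[0,0,0.004,0,-1],[0,0,0.004,0,-1]]]'| grep -E "pos|force"
python3 -m inch '[[[0,0,0.004,0,-1],[0,0,0.004,0,-1],[0,0,0.004,0,-1]]]'| grep -E "pos|force"
```

```text
position: [0.4993, -0.1621, 0.066]
wrist_force: [-1.0, -0.4, 2.6]
grip_force: 20.0
position: [0.4993, -0.1619, 0.0654]
wrist_force: [-0.5, 1.4, 5.2]
grip_force: 20.0
```

The force rises at the expected height, so the poppet is seated. Release.

```bash
python3 -m inch '[[[0,0,0,0,-0.75],[0,0,0,0,-0.6],[0,0,0,0,-0.3],[0,0,0,0,0.2],[0,0,0,0,0.7],[0,0,0,0,0.7],[0,0,0,0,0.7],[0,0,0,0,0.7]]]'| grep -E "pos|force|wid"
python3 - <<'E'
from h import *
b=[]
for n,dx in(("side",0),("top",0)):
    im,d=env.get_image(n); np.savez(f"pics/{n}4.npz",im=im,d=d)
    u0,v0=np.round(proj(n,[.4996,-.161,.075])[0]).astype(int); v0=min(v0,360)
    b.append(cv2.resize(im[v0-35:v0+35,u0-45:u0+45,::-1],(396,308),interpolation=cv2.INTER_CUBIC)); print(u0,v0)
cv2.imwrite("pics/b4.png",np.hstack(b))
E
python3 go.py .4996 -.161 .03 18
```

```text
position: [0.4991, -0.1621, 0.0652]
wrist_force: [-0.4, 0.3, 0.1]
width: 0.0738
grip_force: 0.0
266 273
423 258
t 14.15 p [ 0.4991 -0.1621  0.0652] yaw 18.07 q7 [ 0.4   0.49 -0.25  1.97  0.18  0.7  -1.22] w 0.0772 F [-0.1  0.5  0.3]
units [ 0.005 -0.006  0.235] turn 0.001
```

View pics/b4.png

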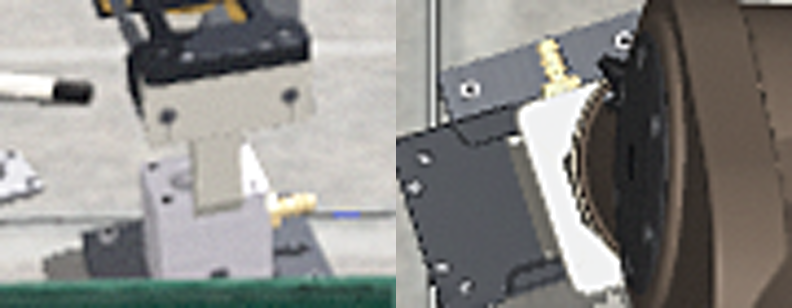

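The crops show the fingers open astride the body, with the tail at +x. Descending to grip the body's sides.

```bash
python3 -m inch '[[[0.005,-0.004,0.03,0,0.75],[0.005,-0.004,0.08,0,0.75],[0.005,-0.004,0.14,0,0.75],[0.005,-0.004,0.2,0,0.75],[0.005,-0.004,0.235,0,0.75],[0.005,-0.004,0.235,0,0.75]]]'| grep -E "pos|force|wid"
python3 -m inch '[[[0,0,0,0,0.4],[0,0,0,0,0.2],[0,0,0,0,0.1],[0,0,0,0,0.05],[0,0,0,0,0],[0,0,0,0,-0.1],[0,0,0,0,-0.2],[0,0,0,0,-0.2]]]' 20 | grep -E "pos|force|wid"
```

```text
position: [0.4993, -0.1612, 0.0294]
wrist_force: [-0.2, 0.1, -0.6]
width: 0.0803
grip_force: 0.0
position: [0.4995, -0.1606, 0.03]
wrist_force: [-2.1, 4.5, 4.6]
width: 0.0459
grip_force: 20.0
```

```bash
python3 -m inch '[[[0,0,0,0,-0.3],[0,0,0,0,-0.3],[0,0,-0.02,0,-0.3],[0,0,-0.06,0,-0.3],[0,0,-0.1,0,-0.3],[0,0,-0.15,0,-0.3],[0,0,-0.2,0,-0.3],[0,0,-0.2,0,-0.3]]]' 45 | grep -E "t:|pos|force|wid|rot"
python3 go.py .61 .0078 .17 -2
```

```text
t: 16.9
position: [0.5002, -0.1615, 0.0607]
tcp_rot: [[0.951, 0.31, 0.001], [0.31, -0.951, -0.0], [0.001, 0.001, -1.0]]
wrist_force: [-0.1, -0.3, -4.8]
width: 0.0459
grip_force: 45.0
t 16.9 p [ 0.5002 -0.1615  0.0607] yaw 18.06 q7 [ 0.4   0.49 -0.25  1.98  0.18  0.69 -1.22] w 0.0459 F [-0.1 -0.3 -4.8]
units [ 1.047 -0.845 -0.728] turn 0.167
```

```bash
python3 -m inch '[[[0,0,-0.15,0,-0.3],[0,0,-0.35,0,-0.3],[0.05,-0.05,-0.55,0,-0.3],[0.2,-0.2,-0.68,0.04,-0.3],[0.4,-0.37,-0.72,0.08,-0.3],[0.6,-0.55,-0.72,0.12,-0.3],[0.75,-0.7,-0.72,0.15,-0.3],[0.8,-0.75,-0.72,0.165,-0.3]]]' | grep -E "t:|pos|force|wid"
python3 -m inch '[[[0,0,0,0,-0.3],[0,0,0,0,-0.3]]]' | grep -E "forc"
python3 go.py .61 .0078 .168 -2
```

```text
t: 17.9
position: [0.5793, -0.0141, 0.1676]
tcp_rot: [[1.0, -0.028, -0.0], [-0.028, -1.0, 0.001], [-0.0, -0.001, -1.0]]
wrist_force: [-0.2, -0.3, -3.8]
width: 0.0456
grip_force: 45.0
wrist_force: [-0.6, 0.4, -4.5]
grip_force: 45.0
t 18.15 p [ 0.5783 -0.0182  0.1676] yaw -1.74 q7 [ 0.1   0.43 -0.23  1.75  0.11  0.98 -1.77] w 0.0459 F [-0.6  0.4 -4.5]
units [ 0.206 -0.179 -0.003] turn 0.002
```

```bash
python3 -m inch '[[[0.05,-0.05,0,0,-0.3],[0.12,-0.11,0,0.001,-0.3],[0.18,-0.16,0,0.002,-0.3],[0.206,-0.179,0,0.002,-0.3],[0.206,-0.179,0,0.002,-0.3],[0.206,-0.179,0,0.002,-0.3]]]' | grep -E "t:|pos|force|wid"
cat > fin.py <<'E'
from h import *
b=[]
for n in("side","top"):
    im,d=env.get_image(n); np.savez(f"pics/{n}5.npz",im=im,d=d)
    u0,v0=np.round(proj(n,[.66,.005,.2])[0]).astype(int); print(n,u0,v0)
    b.append(cv2.resize(im[max(0,v0-50):max(0,v0-50)+100,u0-65:u0+65,::-1],(396,305),interpolation=cv2.INTER_CUBIC))
    P=cloud(n,d); hsv=cv2.cvtColor(im,cv2.COLOR_RGB2HSV)
    box=(P[...,0]>.56)&(P[...,0]<.69)&(abs(P[...,1]-.005)<.05)&(P[...,2]>.13)&(P[...,2]<.24)
    g=box&(hsv[...,1]>90)&(hsv[...,0]>12)&(hsv[...,0]<35); Q=P[g]
    if len(Q)>5: print(" tail",len(Q),np.round(Q.mean(0),4),np.round(np.percentile(Q,[2,98],axis=0),4).tolist(),"dir",np.round(np.degrees(np.polyfit(Q[:,0],Q[:,1],1)[0]),1))
    r=box&(P[...,2]>.185)&(P[...,0]<.64); Q=P[r]; print(" top",len(Q),np.round(np.percentile(Q,[2,50,98],axis=0),4).tolist())
cv2.imwrite("pics/b5.png",np.hstack(b))
E
python3 fin.py; python3 go.py .61 .0078 .168 -2
```

```text
t: 18.9
position: [0.6102, 0.0084, 0.1678]
tcp_rot: [[0.999, -0.035, -0.0], [-0.035, -0.999, -0.0], [-0.0, 0.0, -1.0]]
wrist_force: [-0.1, 0.2, -4.7]
width: 0.0458
grip_force: 45.0
side 339 189
 tail 7 [0.6518 0.0045 0.1719] [[0.6412, 0.001, 0.1694], [0.6617, 0.008, 0.174]] dir 13.9
 top 280 [[0.5845, -0.0343, 0.186], [0.6112, -0.0158, 0.1994], [0.6364, 0.0173, 0.2174]]
top 339 164
t 19.0 p [0.6103 0.0084 0.1679] yaw -2.0 q7 [ 0.05  0.48 -0.22  1.67  0.12  1.01 -1.82] w 0.046 F [-0.5 -1.1 -5. ]
units [-0.002  0.004 -0.   ] turn 0.0Traceback (most recent call last):
  File "fin.py", line 11, in <module>
    r=box&(P[...,2]>.185)&(P[...,0]<.64); Q=P[r]; print(" top",len(Q),np.round(np.percentile(Q,[2,50,98],axis=0),4).tolist())
                                                                               ~~~~~~~~~~~~~^^^^^^^^^^^^^^^^^^^^
    return _quantile_unchecked(
        a, q, axis, out, overwrite_input, method, keepdims, weights)
    return _ureduce(a,
                    func=_quantile_ureduce_func,
    ...<5 lines>...
                    overwrite_input=overwrite_input,
                    method=method)
    r = func(a, **kwargs)
    result = _quantile(arr,
                       quantiles=q,
    ...<2 lines>...
                       out=out,
                       weights=wgt)
    slices_having_nans = np.isnan(arr[-1, ...])
                                  ~~~^^^^^^^^^
IndexError: index -1 is out of bounds for axis 0 with size 0
```

Run:
```python
from h import *
im=np.load("pics/side5.npz")["im"]
cv2.imwrite("pics/b5.png",cv2.resize(im[145:235,290:420,::-1],None,fx=6,fy=6,interpolation=cv2.INTER_CUBIC))
R=np.array([[np.cos(-.035),-np.sin(-.035),0],[np.sin(-.035),np.cos(-.035),0],[0,0,1]]); o=np.array([.61,.0078,.144])
for nm,P in dict(topm=[-27,-23,56],topp=[27,-23,56],botm=[-27,-23,0],botp=[27,-23,0],tail=[54,0,30],tip=[0,0,80],lens=[150,0,56],ringtop=[150,0,90],ringbot=[150,0,22]).items():
    print(nm,np.round((proj("side",o+R@(np.array(P)/1000))[0]-[290,145]+.5)*6))
```

```text
topm [ 95. 289.]
topp [236. 288.]
botm [100. 424.]
botp [239. 423.]
tail [307. 330.]
tip [167. 210.]
lens [555. 265.]
ringtop [557. 182.]
ringbot [552. 347.]
```

View pics/b5.png

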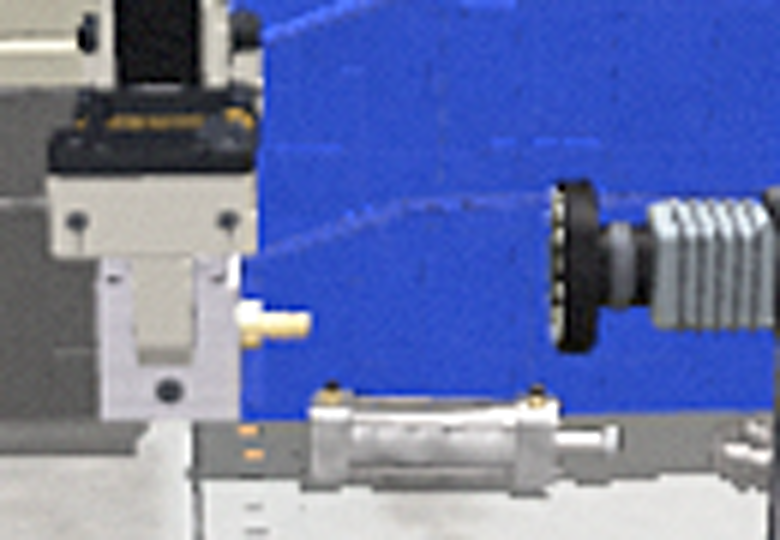

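The side crop shows the body upright and level: bottom edge at v≈419, tail end at (311,323), ring centred at v≈266, front at u≈551. The body looks about 2 mm high and 1 mm too close, so I'll check with depth.

Run:
```python
from h import *
q=np.load("pics/side5.npz"); im,d=q["im"],q["d"]; S=cloud("side",d)
m=np.zeros(d.shape,bool); m[191:213,308:312]=1; m[191:213,323:329]=1; m&=d>0
P=S[m]; P=P[abs(P[:,1]-np.median(P[:,1]))<.006]
print("front face",len(P),np.round(np.median(P,axis=0),4),"z range",P[:,2].min(),P[:,2].max(),"yaw",np.degrees(np.polyfit(P[:,0],P[:,1],1)[0]))
y=np.median(P[:,1])
# bottom edge by gradient, sub-pixel, columns of body
g=im.astype(float).mean(2)
for u in(308,312,318,323,327): 
    c=im[205:222,u].astype(int); dd=np.abs(np.diff(c,axis=0)).sum(1); k=dd.argmax(); w=dd[max(0,k-1):k+2]; v=205+.5+(np.arange(max(0,k-1),k+2)[:len(w)]*w).sum()/w.sum()
    r,T=rays("side",[[u,v]]); w=T[:3,:3]@r[0]; o=T[:3,3]
    for yy in(y,.0078-.023): X=o+w*((yy-o[1])/w[1]); print(u,round(v,2),X.round(4),end=" ")
    print()
# ring extents at lens y
for nm,uv in dict(top=[383.5,175],bot=[383.5,203.5]).items():
    r,T=rays("side",[uv]); w=T[:3,:3]@r[0]; o=T[:3,3]; print(nm,(o+w*((.0026-o[1])/w[1])).round(4))
d0=np.load("pics/side0.npz"); 
for (n,im_) in (("side0",d0["im"]),("side5",im)):
    k=(im_.max(2)<60); k[:, :380]=0; k[:,389:]=0; k[:165]=0;k[212:]=0; v,u=np.where(k); print(n,[(c,v[u==c].min(),v[u==c].max()) for c in range(382,389) if (u==c).any()])
```

```text
front face 213 [ 0.6227 -0.0128  0.1764] z range 0.1500100501601579 0.20274105592676672 yaw -1.203272120332158
308 220.42 [ 0.5859 -0.0128  0.1299] 308 220.42 [ 0.586  -0.0152  0.131 ] 
312 214.52 [ 0.5958 -0.0128  0.1448] 312 214.52 [ 0.5958 -0.0152  0.1458] 
318 211.74 [ 0.61   -0.0128  0.1515] 318 211.74 [ 0.61   -0.0152  0.1525] 
323 214.75 [ 0.6215 -0.0128  0.1436] 323 214.75 [ 0.6215 -0.0152  0.1446] 
327 214.65 [ 0.6309 -0.0128  0.1437] 327 214.65 [ 0.6309 -0.0152  0.1447] 
top [0.7627 0.0026 0.2334]
bot [0.7645 0.0026 0.1629]
side0 [(382, np.int64(182), np.int64(195)), (383, np.int64(176), np.int64(202)), (384, np.int64(176), np.int64(203)), (385, np.int64(176), np.int64(203)), (386, np.int64(176), np.int64(203)), (387, np.int64(176), np.int64(203)), (388, np.int64(178), np.int64(201))]
side5 [(382, np.int64(186), np.int64(195)), (383, np.int64(176), np.int64(202)), (384, np.int64(176), np.int64(203)), (385, np.int64(176), np.int64(203)), (386, np.int64(176), np.int64(203)), (387, np.int64(175), np.int64(203)), (388, np.int64(183), np.int64(201))]
```

```bash
python3 -m inch '[[[-0.005,0.003,0.006,0,-0.3],[-0.005,0.003,0.006,0,-0.3],[-0.005,0.003,0.006,0,-0.3],[-0.005,0.003,0.006,0,-0.3],[-0.005,0.003,0.006,0,-0.3],[-0.005,0.003,0.006,0,-0.3],[-0.005,0.003,0.006,0,-0.3],[-0.005,0.003,0.006,0,-0.3]]]'
python3 -c "
from rig import env
import numpy as np
print(np.abs(env.get_state()['joint_vel']).max()); print(env.hand_in())"
```

```text
t: 20.0
position: [0.6097, 0.0084, 0.167]
tcp_rot: [[0.999, -0.034, 0.0], [-0.034, -0.999, -0.0], [0.0, 0.0, -1.0]]
wrist_force: [0.3, -0.2, -4.7]
width: 0.0461
grip_force: 45.0
0.0007994659077187245
the job is handed in; nothing more can be done
None
```

The job is handed in at 20 s: the long poppet was held until it seated, then released, and the body is held upright and still with its tail toward the lens, 150 mm off and top face at lens height to about 2 mm by my measurements; the hand-in gave no verdict.

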